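Hover a quadcopter over the check stand after counting it in

TASK

Count the quadcopter in: swing the sprung lever of the tally counter all the way to its stop and let it spring back. Then pick the quadcopter up by its body, carry it over the things on the bench and finish still holding it, level and still, hovering about a centimetre above the foot pads of the raised check stand: nose toward the stand's arrow, each foot over its pad, and never touching the stand. Leave the bottle and the loose motor where they are; the program ends while the gripper holds the quadcopter in the air.

Things in the scene. Friction and masses are not known exactly. Their poses are not given: they have to be found in the camera images.
- drone: loose quadcopter, 246x298x64 mm, on four thin feet; black body 123 mm long (its x), 54 mm wide (its y), sides 18 to 55 mm above the foot tips; yellow propellers at 56 to 64 mm. Origin at foot-tip level, x toward the nose (round camera under it; starts pointing away from the robot within 0.5 rad). Grip it from above across the width at mid-length (point drone_feet), where 40 mm of each side is free between its arms
- drone_feet (a point): point of the quadcopter midway between its four feet, at foot-tip level, directly under the middle of its body; axes as the quadcopter (x toward the nose). The feet stand 78 mm ahead and behind and 79.5 mm to each side of it
- drone_nose (a point): point at the nose end of the quadcopter's body, 63 mm ahead of drone_feet, 40 mm above foot-tip level
- stand: the check stand, fixed: a grey box with aluminium top, 190x190x55 mm, a dark round window in the middle and four black round rubber foot pads (29 mm diameter, 3 mm high) near its corners; a raised arrow at the middle of one edge of the top. Origin under its centre, x toward the arrow, z up
- stand_top (a point): point over the centre of the check stand at the height of the pad tops (58 mm above the bench); axes as the stand (x toward the arrow). The pads lie at x = +-78 mm and y = +-79.5 mm from it, so the quadcopter is aligned when drone_feet is straight above this point with the same heading
- counter: the tally counter, screwed down: grey box 64x58x52 mm on an 88x78 mm foot, number drums in a slot at its front (-x side), lever on top. Origin under its centre, z up
- lever (a joint): angle of the counter's advance lever, rad: 0 at rest, 0.9 at its stop, growing counter-clockwise seen from above. It turns on an upright axis through point counter_pivot and a spring drives it back to 0; about 1 N at the post starts it, 4 N holds it at the stop
- counter_pivot (a point): on the lever's upright axis, 57 mm above the bench, at the level of the lever's underside
- lever_post (a point): centre of the top end of the lever's upright black round post, 14 mm thick, top 107 mm above the bench, upper 40 mm free, 60 mm from the lever's axis. It moves with the lever, which at rest points to the counter's front turned 0.45 rad to the robot's left, and at the stop as far to the right
- bottle: bystander, loose: white plastic bottle, 58 mm diameter, 158 mm high; origin under its centre
- motor: bystander, loose: small black round motor, 26 mm diameter, 29 mm high, with two short leads; origin at bench level, 16 mm to one side of the motor's axis
- test_stand: fixed thin bent wire rest, foot on the bench about 0.07 m nearer the robot and 0.06 m to the left of this origin, rising away and to the right to 0.19 m high: an obstacle; origin at bench level under its middle
Mind the look-alikes: they are no part of the job. What is shaped like the counter but green is not meant.

How it is judged:
By the outcome, as a careful person would: the job done as asked, in the order asked, and still so for the second after the job is handed in, while the arm keeps its last pose, push and grip.
It also fails if it takes over 64 s, if anything falls off the work surface, if the arm or the gripper's body presses on something with over 40 N, if the wrist force passes 120 N, or if a joint passes its speed limit or range.

ROBOT

A 6-joint arm with a two-finger parallel gripper is mounted at the origin on the work surface; the furniture and walls round the work are solid. World frame = base frame: x ahead of the robot, y to its left, z up, the work surface at z = 0. Lengths are in mm, angles in rad, forces in N, time in s.
With the tool pointing down it reaches from about 250 to 725 mm from the base axis. Payload 4 kg.
Tool frame: the origin (TCP) lies midway between the tips of the shut fingers; the grasp point (between the pads) lies 19 mm behind it (r.pinch_z is the distance from the TCP to the grasp point, in mm); z points along the fingers, y is the line along which they close (so a half turn about z gives the same grasp; the last joint's range is limited). The gripper opens to 85 mm and grips with 20 to 120 N. Pads are 22 mm wide; open, the fingers measure 114 mm over their backs; the gripper's body (76 mm by 85 mm) begins 54 mm behind the grasp point. The pads swing forward as they close: fully open they stand 13 mm farther back than shut.
Start: joints at [-1.304, 0.241, 0.005, 1.335, 0, 1.571], TCP at [131.821, -482.31, 231.306] pointing down, gripper open.
Joint ranges: [-2.72, 2.72], [-1.05, 1.87], [-1.09, 1.28], [-1.99, 2.15], [-1.42, 1.44], [-3.14, 3.14]. Speed limits (rad/s): [2.79, 2.79, 3.14, 3.14, 3.14, 3.14].

INTERFACE

Orientations are given as a rotation vector (axis times angle).
In Python, from rig import readout, eyes, workorder, r gives the robot as it stands. The module is installed in compiled form; this text tells all that it offers.
- The arm moves only by the tool servo_tool, never from a script. Its argument "commands" is one flat list of numbers, 6 for each row, row after row: the shift along the world's x, y, z in m, then the turn, a rotation vector about the world's x, y, z in rad. A call has 1 to 12 rows; each row is the pose to reach, as a shift and turn from the pose commanded when the call began; what a row does not reach only later rows make up. A row lasts 1/8 s, in which the tool goes at most 62.5 mm and 10.7 degrees, less where a joint would pass 70% of its speed; a pose out of reach is approached as far as the arm can. A call with a gripper value outside its range is refused whole. "claw" is the closure, from 0 (fully open) to 1 (shut), set as the call begins (left out, the last holds). The fingers move at their own pace and stop on an object; "force" is the grip in N (left out, the last holds). Time passes only in rows, so rows that repeat a pose let the fingers close. It gives the time, the measured TCP pose, the force, the opening and the grip force at its end, in the units of the state.
- readout.read_state(): the state, without advancing time (a new reading comes with each control period).
- eyes.capture(name): name is "scene" or "top"; returns the picture (480x640x3 uint8, red, green, blue); there is no depth.
- eyes.camera_params(name): a dict with "fx", "fy", "cx", "cy" (pixels), "view" (4x4, takes a point from world to camera coordinates). Camera axes: x right, y up, looking along -z (the intrinsics and any distortion apply to the point x, -y, -z); pixel columns grow to the right and rows downward; lengths in mm; the calibration is good to about 2 mm. A picture is of the moment at which its call begins. camera_params takes no time and is no camera call.
- workorder.sign_off(): hands the job in; it is judged then, once.
The state is a dict: "time": time; "joints": joint angles; "joint_vel": joint speeds; "joint_torque": joint torques, N m; "tool_pos": TCP position; "tool_rot": TCP orientation; "contact_force": force on the tool from outside, world axes, zero at the start; "wrist_torque": the same for the moment, N m; "width": opening from 0.0 (shut) to 1.0 (fully open); "grip_force": force on a finger pad.
Only numpy, scipy, OpenCV 4.12 (cv2) and the standard library are available. Lean on these libraries where they do the work, as an engineer would, in place of code of your own. Each camera call takes 0.05 s, during which the arm holds its last target. There are 200 camera calls.

## Working session

There is one attempt and no reset: what is moved stays moved. The work goes in short steps, Python scripts to look and compute and a tool call to move; the robot and the scene stay as the last step left them, time stands still between calls to the robot, and variables do not carry over. Pictures are saved under pics/ and viewed, at most 10 in all, crops included, and the job is handed in when it is done.

Besides the shell and the picture viewer there is one more tool, called after ">>>" by a JSON object that holds its "op" and its "data", one argument or row to a line. servo_tool: Moves the arm, as the interface text tells. Its arguments: {"type":"object","properties":{"commands":{"type":"array"},"claw":{"type":"number"},"force":{"type":"number"}},"required":["commands"]}

```bash
mkdir -p pics; cat > h.py <<'E'
import numpy as np, cv2
from rig import readout, eyes, workorder, r
def P(n): 
    return eyes.camera_params(n)
def ray(n,u,v):
    p=P(n); V=np.array(p["view"]); R=V[:3,:3]; t=V[:3,3]
    d=np.array([(u-p["cx"])/p["fx"],-(v-p["cy"])/p["fy"],-1.0])
    return -R.T@t, R.T@d
def onz(n,u,v,z):
    o,d=ray(n,u,v); return o+d*(z-o[2])/d[2]
def proj(n,X):
    p=P(n); V=np.array(p["view"]); c=V[:3,:3]@np.array(X,float)+V[:3,3]
    return p["cx"]+p["fx"]*c[0]/-c[2], p["cy"]+p["fy"]*-c[1]/-c[2]
def tri(n1,a,n2,b):
    o1,d1=ray(n1,*a);o2,d2=ray(n2,*b)
    s=np.linalg.lstsq(np.c_[d1,-d2],o2-o1,rcond=None)[0]
    p,q=o1+s[0]*d1,o2+s[1]*d2
    return (p+q)/2,np.linalg.norm(p-q)
def snap(n,f):
    im=eyes.capture(n); cv2.imwrite("pics/"+f,cv2.cvtColor(im,cv2.COLOR_RGB2BGR)); return im
E
python3 - <<'E'
from h import *
for n in("scene","top"):
    snap(n,n+"0.png"); p=P(n); print({k:v for k,v in p.items() if k!="view"}); print(np.round(ray(n,320,240),2))
print(readout.read_state())
E
```

```text
{'fx': 553.1994903183961, 'fy': 553.1994903183961, 'cx': 318.3689258153152, 'cy': 240.81708499061796}
[[-5.2132e+02  6.6468e+02  7.0482e+02]
 [ 7.3000e-01 -5.1000e-01 -4.5000e-01]]
{'fx': 446.43745058200466, 'fy': 446.43745058200466, 'cx': 323.9546909874316, 'cy': 241.69819193179688}
[[ 3.16280e+02 -6.75000e+00  1.24159e+03]
 [ 1.10000e-01 -2.00000e-02 -9.90000e-01]]
{'time': 0.1, 'joints': array([-1.30399397e+00,  2.41316881e-01,  3.88761611e-03,  1.33518572e+00,
       -1.11132731e-05,  1.57077771e+00]), 'joint_vel': array([-0.00127299, -0.00137208,  0.00253936,  0.00024659, -0.0017182 ,
       -0.00082965]), 'joint_torque': array([ 7.91259504e-05, -3.73138368e+01,  2.53010076e+01,  1.08878966e-02,
       -3.15857096e-05, -1.95521602e-05]), 'tool_pos': array([ 131.67701305, -481.78392211,  230.52327313]), 'tool_rot': array([-3.11189146e+00, -4.17639687e-01,  3.97010089e-04]), 'contact_force': array([ 0.55849675, -0.21330019,  0.40323826]), 'wrist_torque': array([-0.01736411, -0.04089808,  0.02182506]), 'grip_force': 0.0, 'width': 1.0012006338086643}
```

View pics/scene0.png

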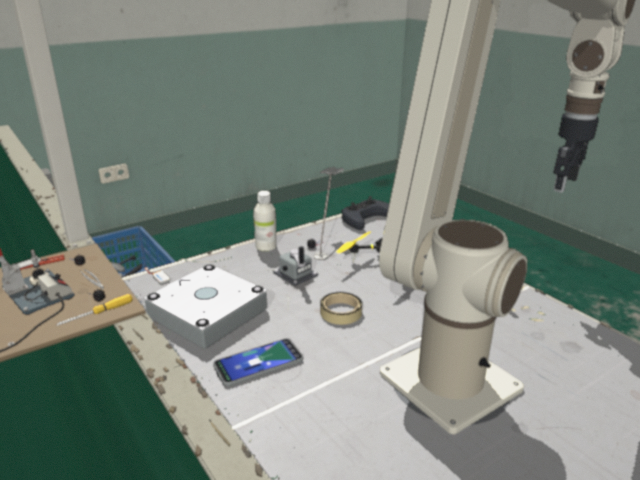

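View pics/top0.png

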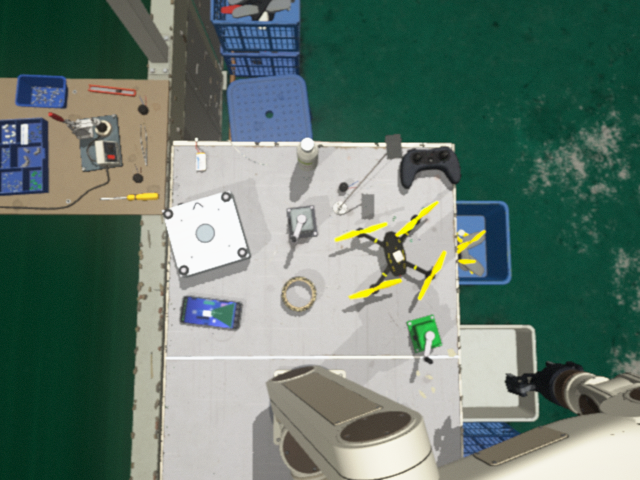

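The top view shows the grey counter at (301,222), with the green look-alike at (425,335). The drone is at (396,255), and a second small yellow-propped one sits in the blue bin at (470,250). The stand is at (206,233), the bottle at (308,152), the motor at (343,187), and the wire rest runs from (340,208) to (393,147). I choose the grey counter and the bench drone, and check both in a crop.

```bash
python3 - <<'E'
from h import *
im=cv2.imread("pics/top0.png")
a=cv2.resize(im[175:315,270:470],None,fx=4,fy=4,interpolation=cv2.INTER_CUBIC)
cv2.imwrite("pics/c1.png",a)
b=cv2.resize(im[180:285,155:255],None,fx=5,fy=5,interpolation=cv2.INTER_CUBIC)
cv2.imwrite("pics/c2.png",b)
E
```

```text
(no output)
```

View pics/c1.png

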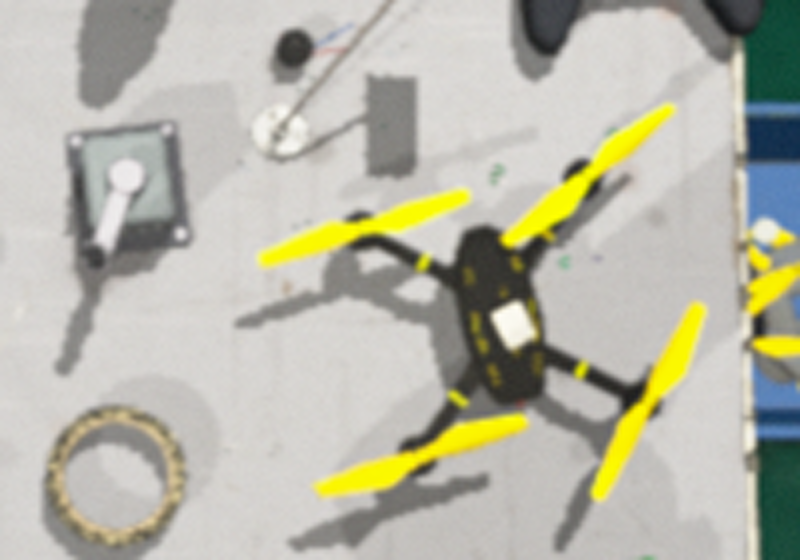

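View pics/c2.png

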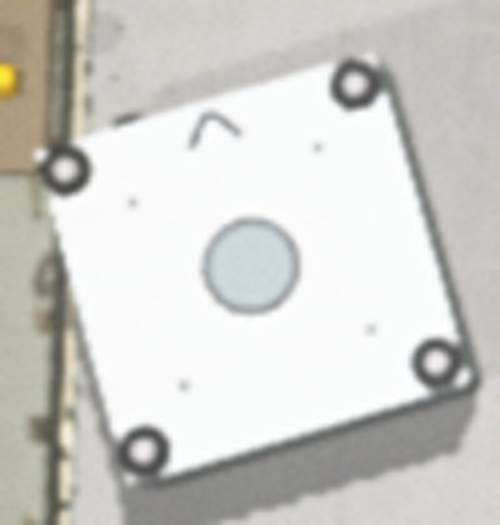

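The crop confirms the grey counter, with its pivot cap at crop (127,175) and black post end at (95,252). The drone nose is up at crop (482,228). In the second crop the stand's pads and its arrow (upper edge) are clear. Next I compute positions.

```bash
python3 - <<'E'
from h import *
f=lambda x,y,s,o:((x+.5)/s-.5+o[0],(y+.5)/s-.5+o[1])
pads=np.array([onz("top",*f(x,y,5,(155,180)),58)[:2] for x,y in[(65,169),(354,84),(436,362),(144,450)]])
print("pads",pads.round(1),"c",pads.mean(0).round(1))
d=(pads[0]+pads[1]-pads[2]-pads[3])/2; w=(pads[0]+pads[3]-pads[1]-pads[2])/2
print("len",np.linalg.norm(d),np.linalg.norm(w),"yaw",np.arctan2(d[1],d[0]),np.arctan2(-w[0],w[1]))
g=lambda x,y:f(x,y,4,(270,175))
print("pivot",onz("top",*g(127,175),68).round(1),"post",onz("top",*g(95,252),107).round(1))
cc=np.array([onz("top",*g(x,y),8)[:2] for x,y in[(75,142),(168,130),(181,234)]]);print("counter screws",cc.round(1))
h=np.array([onz("top",*g(x,y),52)[:2] for x,y in[(362,228),(583,180),(640,400),(418,455)]])
d=(h[0]+h[1]-h[2]-h[3])/2; w=(h[0]+h[3]-h[1]-h[2])/2
print("hubs",h.round(1),h.mean(0).round(1),np.linalg.norm(d),np.linalg.norm(w),"yaw",np.arctan2(d[1],d[0]),np.arctan2(-w[0],w[1]))
a=onz("top",*g(482,228),50);b=onz("top",*g(515,402),50);print("body",a.round(1),b.round(1),((a+b)/2).round(1),np.linalg.norm(a-b),np.arctan2(*(a-b)[[1,0]]))
for n,p,z in[("bottle",(308,143),158),("motor",g(295,48),29),("wirefoot",g(282,130),3),("wiretop",(393,147),190),("ring",g(117,475),10)]: print(n,onz("top",*p,z).round(1))
im=cv2.imread("pics/top0.png")
# body mask at 1x
hsv=cv2.cvtColor(im,cv2.COLOR_BGR2HSV)
m=((hsv[...,2]<75)).astype(np.uint8); m[:, :380]=0;m[:,415:]=0;m[:225]=0;m[285:]=0
m=cv2.morphologyEx(m,cv2.MORPH_CLOSE,np.ones((9,9)));m=cv2.morphologyEx(m,cv2.MORPH_OPEN,np.ones((11,11)))
c=max(cv2.findContours(m,0,1)[0],key=cv2.contourArea);print(cv2.minAreaRect(c), cv2.fitEllipse(c))
rc=cv2.minAreaRect(c)[0];print(onz("top",*rc,50))
E
```

```text
pads [[511.7 380.4]
 [558.3 228.4]
 [409.  182. ]
 [362.4 334. ]] c [460.4 281.2]
len 156.34860928818796 158.98932587640914 yaw 0.30129184233922723 0.297435764223953
pivot [497.9  24.6  68. ] post [442.2  43.7 107. ]
counter screws [[530.4  62.5]
 [539.1  -2.3]
 [465.9 -11.5]]
hubs [[ 464.9 -133.1]
 [ 498.  -283.3]
 [ 349.5 -318.4]
 [ 313.  -169.1]] [ 406.3 -226. ] 154.3462610905695 153.72826062757477 yaw 0.23235675930825667 0.22821460309468977
body [ 465.3 -214.5   50. ] [ 348.2 -234.8   50. ] [ 406.7 -224.6   50. ] 118.89712823656014 0.17166861023287436
bottle [674.    6.5 158. ]
motor [593.2 -90.2  29. ]
wirefoot [540.3 -82.5   3. ]
wiretop [ 655.  -200.3  190. ]
ring [299.4  32.   10. ]
((395.5, 267.5), (13.0, 19.0), 90.0) ((395.53485107421875, 267.208740234375), (14.590431213378906, 22.518508911132812), 90.67601776123047)
[ 368.54209933 -227.42451996   50.        ]
```

>>> {"op": "servo_tool", "data": {
  "commands": [0.305, 0.57, 0, 0, 0, 0, 0.305, 0.57, 0, 0, 0, 0, 0.305, 0.57, 0, 0, 0, 0, 0.305, 0.57, 0, 0, 0, 0, 0.305, 0.57, 0, 0, 0, 0, 0.305, 0.57, 0, 0, 0, 0, 0.305, 0.57, 0, 0, 0, 0, 0.305, 0.57, 0, 0, 0, 0, 0.305, 0.57, 0, 0, 0, 0, 0.305, 0.57, 0, 0, 0, 0, 0.305, 0.57, 0, 0, 0, 0, 0.305, 0.57, 0, 0, 0, 0],
  "claw": 1
}}

```text
time: 1.6
tool_pos: [436.9, 89.0, 230.6]
tool_rot: [3.113, 0.423, -0.002]
contact_force: [-0.8, -1.1, 0.2]
width: -0.003
grip_force: 0.0
```

Now I lower to z≈80 on the left of the post.

>>> {"op": "servo_tool", "data": {
  "commands": [0, 0, -0.05, 0, 0, 0, 0, 0, -0.1, 0, 0, 0, 0, 0, -0.15, 0, 0, 0, 0, 0, -0.15, 0, 0, 0]
}}

```text
time: 2.1
tool_pos: [432.4, 85.8, 78.3]
tool_rot: [3.113, 0.415, -0.015]
contact_force: [-0.8, -0.1, 0.3]
width: 0.001
grip_force: 0.0
```

```bash
python3 - <<'E'
from h import *
s=readout.read_state();print(s["tool_pos"],s["contact_force"])
im=snap("scene","s1.png")
u,v=proj("scene",(440,50,90));u,v=int(u),int(v);print(u,v)
u0,v0=max(u-80,0),max(v-60,0)
cv2.imwrite("pics/c3.png",cv2.resize(cv2.imread("pics/s1.png")[v0:v0+120,u0:u0+160],None,fx=5,fy=5,interpolation=cv2.INTER_CUBIC))
E
```

```text
[432.37694318  85.8031215   78.29594765] [-0.82701417 -0.10955833  0.27882169]
298 254
```

View pics/c3.png

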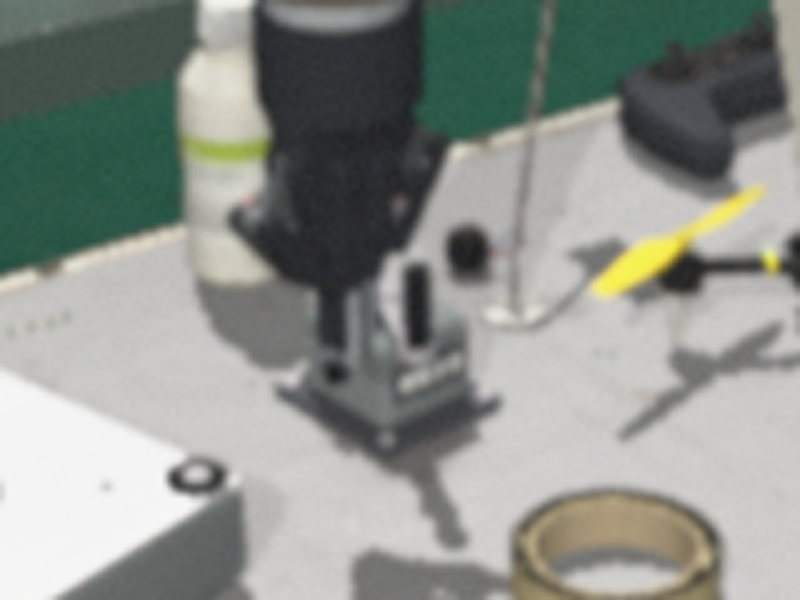

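The closed fingers (crop x≈332) stand left of the post (crop x≈418) at post height. Pushing right now.

>>> {"op": "servo_tool", "data": {
  "commands": [0, -0.012, 0, 0, 0, 0, 0, -0.024, 0, 0, 0, 0, 0, -0.036, 0, 0, 0, 0, 0, -0.048, 0, 0, 0, 0, 0, -0.06, 0, 0, 0, 0, 0, -0.06, 0, 0, 0, 0]
}}

```text
time: 2.9
tool_pos: [437.2, 26.9, 81.5]
tool_rot: [3.114, 0.415, 0.001]
contact_force: [-0.7, 2.4, 2.3]
width: 0.001
grip_force: 1.5
```

>>> {"op": "servo_tool", "data": {
  "commands": [0, -0.004, 0, 0, 0, 0, 0, -0.008, 0, 0, 0, 0, 0, -0.012, 0, 0, 0, 0, 0, -0.012, 0, 0, 0, 0]
}}

```text
time: 3.4
tool_pos: [437.3, 15.7, 81.4]
tool_rot: [-3.113, -0.418, -0.001]
contact_force: [1.7, 4.8, 0.3]
width: -0.001
grip_force: 1.9
```

```bash
python3 - <<'E'
from h import *
s=readout.read_state();print(s["tool_pos"],s["contact_force"])
im=snap("top","t2.png")
cv2.imwrite("pics/c4.png",cv2.resize(cv2.imread("pics/t2.png")[180:280,255:355],None,fx=5,fy=5,interpolation=cv2.INTER_CUBIC))
E
```

```text
[437.28014421  15.71112865  81.41147581] [1.69992987 4.78312095 0.26371957]
```

>>> {"op": "servo_tool", "data": {
  "commands": [0, -0.002, 0, 0, 0, 0, 0, -0.004, 0, 0, 0, 0, 0, -0.004, 0, 0, 0, 0]
}}

```text
time: 3.82
tool_pos: [437.0, 12.0, 81.3]
tool_rot: [-3.113, -0.418, -0.001]
contact_force: [0.7, 5.0, -0.9]
width: -0.0
grip_force: 2.1
```

>>> {"op": "servo_tool", "data": {
  "commands": [0, -0.002, 0, 0, 0, 0, 0, -0.004, 0, 0, 0, 0, 0, -0.004, 0, 0, 0, 0]
}}

```text
time: 4.2
tool_pos: [436.9, 8.2, 81.2]
tool_rot: [-3.113, -0.418, -0.0]
contact_force: [0.7, 5.4, -0.4]
width: -0.002
grip_force: 2.3
```

>>> {"op": "servo_tool", "data": {
  "commands": [0, -0.002, 0, 0, 0, 0, 0, -0.004, 0, 0, 0, 0, 0, -0.004, 0, 0, 0, 0]
}}

```text
time: 4.58
tool_pos: [437.1, 7.3, 81.3]
tool_rot: [-3.105, -0.421, -0.002]
contact_force: [1.4, 15.9, -0.9]
width: -0.0
grip_force: 6.9
```

The force jumped from 5 to 16 N with no more travel, so the lever is at its stop. I retract and check the spring-back.

>>> {"op": "servo_tool", "data": {
  "commands": [0, 0.03, 0, 0, 0, 0, 0, 0.06, 0, 0, 0, 0, 0, 0.09, 0, 0, 0, 0, 0, 0.09, 0.06, 0, 0, 0, 0, 0.09, 0.12, 0, 0, 0, 0, 0.09, 0.15, 0, 0, 0],
  "claw": 0
}}

```text
time: 5.32
tool_pos: [437.5, 92.8, 234.3]
tool_rot: [3.111, 0.417, 0.005]
contact_force: [0.0, 1.2, -0.2]
width: 0.997
grip_force: 0.0
```

```bash
python3 - <<'E'
from h import *
print(readout.read_state()["tool_pos"])
snap("scene","s3.png")
a=cv2.imread("pics/s1.png");b=cv2.imread("pics/s3.png")
f=lambda i:cv2.resize(i[200:300,250:350],(400,400),interpolation=cv2.INTER_CUBIC)
cv2.imwrite("pics/c5.png",np.hstack([f(cv2.imread("pics/scene0.png")),f(b)]))
E
```

```text
[437.53106154  92.82621185 234.32504786]
```

View pics/c5.png

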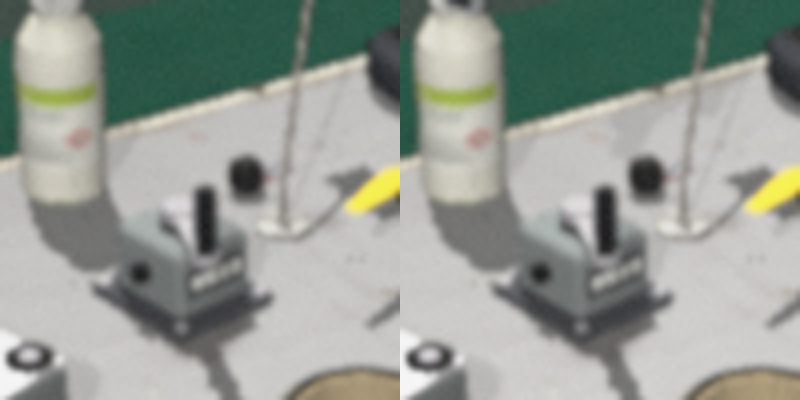

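The lever is back at rest and looks the same as before. Next I move above the drone at (406,-225), yaw about 0.24.

>>> {"op": "servo_tool", "data": {
  "commands": [-0.03, -0.319, 0, 0, 0, -0.03, -0.03, -0.319, 0, 0, 0, -0.03, -0.03, -0.319, 0, 0, 0, -0.03, -0.03, -0.319, 0, 0, 0, -0.03, -0.03, -0.319, 0, 0, 0, -0.03, -0.03, -0.319, -0.06, 0, 0, -0.03, -0.03, -0.319, -0.12, 0, 0, -0.03, -0.03, -0.319, -0.12, 0, 0, -0.03, -0.03, -0.319, -0.12, 0, 0, -0.03]
}}

```text
time: 6.5
tool_pos: [407.3, -226.0, 112.7]
tool_rot: [3.118, 0.371, 0.0]
contact_force: [0.3, -0.5, 0.2]
width: 1.003
grip_force: 0.0
```

```bash
python3 - <<'E'
from h import *
print(readout.read_state()["tool_pos"])
snap("top","t4.png")
cv2.imwrite("pics/c6.png",cv2.resize(cv2.imread("pics/t4.png")[180:330,320:470],None,fx=4,fy=4,interpolation=cv2.INTER_CUBIC))
E
```

```text
[ 407.33220517 -225.97474548  112.65991857]
```

View pics/c6.png

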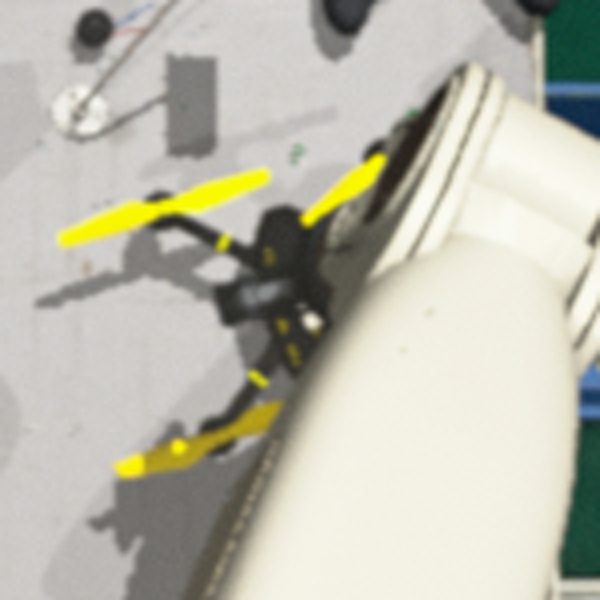

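The left finger, crop (235,300), straddles the body midway between the left arms at crop (223,243) and (258,380). I descend.

>>> {"op": "servo_tool", "data": {
  "commands": [0, 0, -0.02, 0, 0, 0, 0, 0, -0.04, 0, 0, 0, 0, 0, -0.06, 0, 0, 0, 0, 0, -0.075, 0, 0, 0, 0, 0, -0.092, 0, 0, 0, 0, 0, -0.092, 0, 0, 0]
}}

```text
time: 7.3
tool_pos: [408.2, -225.8, 20.7]
tool_rot: [3.118, 0.372, 0.003]
contact_force: [-0.5, 0.3, -0.5]
width: 1.005
grip_force: 0.0
```

>>> {"op": "servo_tool", "data": {
  "commands": [0, 0, 0, 0, 0, 0, 0, 0, 0, 0, 0, 0, 0, 0, 0, 0, 0, 0, 0, 0, 0, 0, 0, 0, 0, 0, 0, 0, 0, 0, 0, 0, 0, 0, 0, 0, 0, 0, 0, 0, 0, 0, 0, 0, 0, 0, 0, 0],
  "claw": 1,
  "force": 50
}}

```text
time: 8.3
tool_pos: [408.2, -225.6, 21.3]
tool_rot: [3.118, 0.371, 0.005]
contact_force: [-1.8, 1.9, 8.1]
width: 0.601
grip_force: 50.3
```

>>> {"op": "servo_tool", "data": {
  "commands": [0, 0, 0.005, 0, 0, 0, 0, 0, 0.015, 0, 0, 0, 0, 0, 0.03, 0, 0, 0, 0, 0, 0.05, 0, 0, 0, 0, 0, 0.08, 0, 0, 0, 0, 0, 0.11, 0, 0, 0, 0, 0, 0.14, 0, 0, 0, 0, 0, 0.17, 0, 0, 0, 0, 0, 0.2, 0, 0, 0, 0, 0, 0.22, 0, 0, 0, 0, 0, 0.22, 0, 0, 0]
}}

```text
time: 9.68
tool_pos: [407.6, -225.8, 241.2]
tool_rot: [3.117, 0.371, 0.005]
contact_force: [0.6, 1.2, -1.4]
width: 0.596
grip_force: 52.2
```

```bash
python3 - <<'E'
from h import *
s=readout.read_state();print(s["tool_pos"],s["contact_force"],s["wrist_torque"],s["width"])
snap("scene","s5.png")
E
```

```text
[ 407.64840416 -225.82201275  241.20884614] [ 0.55118091  1.18341414 -1.40400702] [ 0.00806163 -0.02637942 -0.0196674 ] 0.5962314181931359
```

View pics/s5.png

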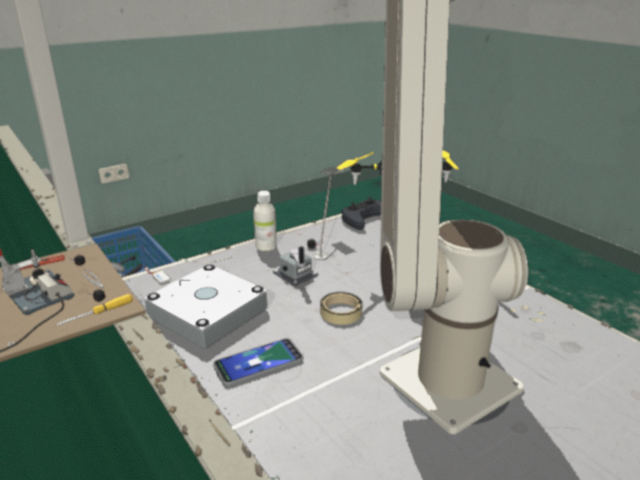

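The drone is held and lifted: props at (355,160) and (448,158), feet clear of everything. I carry it across on a path nearer the robot.

>>> {"op": "servo_tool", "data": {
  "commands": [-0.015, 0.02, 0, 0, 0, 0, -0.03, 0.06, 0, 0, 0, 0, -0.03, 0.105, 0, 0, 0, 0, -0.03, 0.15, 0, 0, 0, 0, -0.03, 0.2, 0, 0, 0, 0.02, -0.03, 0.25, 0, 0, 0, 0.03, -0.03, 0.3, 0, 0, 0, 0.04, -0.02, 0.35, 0, 0, 0, 0.05, 0, 0.4, 0, 0, 0, 0.06, 0.02, 0.445, 0, 0, 0, 0.06, 0.04, 0.485, 0, 0, 0, 0.06, 0.053, 0.506, 0, 0, 0, 0.06]
}}

```text
time: 11.22
tool_pos: [479.7, 202.4, 237.4]
tool_rot: [-3.046, -0.578, 0.02]
contact_force: [-0.3, 0.4, -1.4]
width: 0.597
grip_force: 52.4
```

>>> {"op": "servo_tool", "data": {
  "commands": [0, 0, -0.03, 0, 0, 0, 0, 0, -0.06, 0, 0, 0, 0, 0, -0.08, 0, 0, 0, 0, 0, -0.09, 0, 0, 0, 0, 0, -0.09, 0, 0, 0, 0, 0, -0.09, 0, 0, 0]
}}

```text
time: 11.98
tool_pos: [480.3, 202.1, 150.0]
tool_rot: [-3.046, -0.577, 0.013]
contact_force: [0.7, 0.2, -1.7]
width: 0.597
grip_force: 52.4
```

```bash
python3 - <<'E'
from h import *
s=readout.read_state();print(s["tool_pos"],s["tool_rot"],s["contact_force"])
snap("scene","s6.png");snap("top","t6.png")
a=cv2.imread("pics/s6.png");b=cv2.imread("pics/t6.png")
cv2.imwrite("pics/c7.png",np.hstack([cv2.resize(a[200:380,110:310],(400,360),interpolation=cv2.INTER_CUBIC),cv2.resize(b[145:325,120:320],(400,360),interpolation=cv2.INTER_CUBIC)]))
E
```

```text
[480.3076227  202.08857302 150.01361292] [-3.04566109 -0.57699909  0.01279775] [ 0.74345255  0.1592272  -1.68926381]
```

View pics/c7.png

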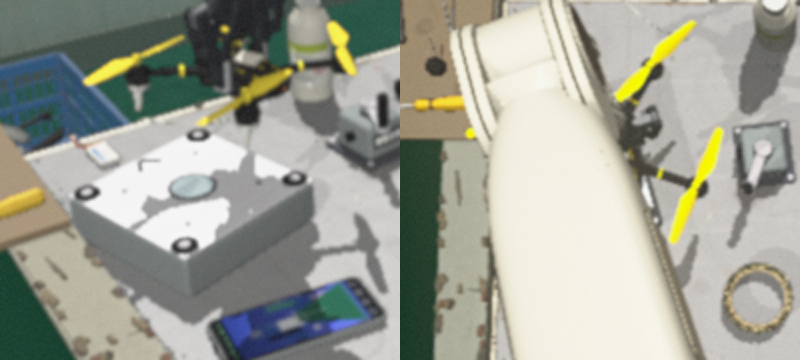

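The drone is short of the target: TCP at (480,202), yaw 0.375. I check the joints for the cause.

```bash
python3 - <<'E'
from h import *
s=readout.read_state();print(s["joints"].round(3),s["joint_vel"].round(3),s["tool_pos"].round(1),s["joint_torque"].round(1), s["time"])
E
```

```text
[ 0.373  0.331 -0.089  1.151  0.043  3.141] [-0.    -0.    -0.002  0.001 -0.     0.   ] [480.5 202.2 150.3] [  0.  -40.5  24.1   0.    0.2   0. ] 12.075
```

Joint 6 is at its limit: it needs j6 = j1+π−yaw ≈ 3.39 over the stand. So I have to regrip with the tool turned half round. I carry the drone back to its clear starting spot, set it down, turn π and grip again.

>>> {"op": "servo_tool", "data": {
  "commands": [0, 0, 0.04, 0, 0, 0, 0, 0, 0.08, 0, 0, 0, -0.015, -0.02, 0.09, 0, 0, -0.02, -0.045, -0.06, 0.09, 0, 0, -0.04, -0.075, -0.105, 0.09, 0, 0, -0.06, -0.095, -0.15, 0.09, 0, 0, -0.08, -0.105, -0.2, 0.09, 0, 0, -0.1, -0.105, -0.25, 0.09, 0, 0, -0.12, -0.105, -0.3, 0.09, 0, 0, -0.138, -0.1, -0.35, 0.09, 0, 0, -0.138, -0.09, -0.4, 0.09, 0, 0, -0.138, -0.073, -0.428, 0.09, 0, 0, -0.138]
}}

```text
time: 13.58
tool_pos: [407.0, -228.7, 240.3]
tool_rot: [-3.08, -0.361, 0.007]
contact_force: [1.0, 0.2, -1.2]
width: 0.596
grip_force: 52.7
```

>>> {"op": "servo_tool", "data": {
  "commands": [0, 0, 0, 0, 0, 0, 0, 0, -0.04, 0, 0, 0, 0, 0, -0.08, 0, 0, 0, 0, 0, -0.12, 0, 0, 0, 0, 0, -0.15, 0, 0, 0, 0, 0, -0.175, 0, 0, 0, 0, 0, -0.195, 0, 0, 0, 0, 0, -0.205, 0, 0, 0, 0, 0, -0.205, 0, 0, 0]
}}

```text
time: 14.7
tool_pos: [406.6, -225.5, 34.4]
tool_rot: [-3.077, -0.367, 0.011]
contact_force: [0.1, 0.2, -0.6]
width: 0.596
grip_force: 52.7
```

The tool picked up a 0.043 rad tilt at the limit. I take it out before setting down.

>>> {"op": "servo_tool", "data": {
  "commands": [0, 0, 0, -0.042, -0.005, 0, 0, 0, 0, -0.042, -0.005, 0, 0, 0, -0.006, -0.042, -0.005, 0, 0, 0, -0.012, -0.042, -0.005, 0, 0, 0, -0.013, -0.042, -0.005, 0, 0, 0, -0.013, -0.042, -0.005, 0]
}}

```text
time: 15.45
tool_pos: [406.9, -226.2, 21.5]
tool_rot: [3.12, 0.37, -0.01]
contact_force: [-0.5, 1.4, 2.3]
width: 0.596
grip_force: 52.9
```

Feet are touching. I open, rise to 150 and turn by −π in steps: j6 goes from 2.4 to −0.74, so yaw increases by π.

>>> {"op": "servo_tool", "data": {
  "commands": [0, 0, 0, 0, 0, 0, 0, 0, 0, 0, 0, 0, 0, 0, 0, 0, 0, 0, 0, 0, 0, 0, 0, 0, 0, 0, 0.02, 0, 0, 0, 0, 0, 0.05, 0, 0, 0, 0, 0, 0.09, 0, 0, 0, 0, 0, 0.12, 0, 0, 0, 0, 0, 0.12, 0, 0, 0],
  "claw": 0
}}

```text
time: 16.58
tool_pos: [408.6, -227.1, 143.8]
tool_rot: [3.116, 0.37, -0.003]
contact_force: [0.8, -0.5, -0.3]
width: 0.999
grip_force: 0.0
```

>>> {"op": "servo_tool", "data": {
  "commands": [0, 0, 0, 0, 0, 0.18, 0, 0, 0, 0, 0, 0.36, 0, 0, 0, 0, 0, 0.54, 0, 0, 0, 0, 0, 0.72, 0, 0, 0, 0, 0, 0.9, 0, 0, 0, 0, 0, 1.08, 0, 0, 0, 0, 0, 1.26, 0, 0, 0, 0, 0, 1.44, 0, 0, 0, 0, 0, 1.571, 0, 0, 0, 0, 0, 1.571]
}}

```text
time: 17.82
tool_pos: [406.1, -225.7, 140.1]
tool_rot: [1.944, 2.465, -0.008]
contact_force: [0.5, 0.6, 1.1]
width: 1.0
grip_force: 0.0
```

>>> {"op": "servo_tool", "data": {
  "commands": [0, 0, 0, 0, 0, 0.18, 0, 0, 0, 0, 0, 0.36, 0, 0, 0, 0, 0, 0.54, 0, 0, 0, 0, 0, 0.72, 0, 0, 0, 0, 0, 0.9, 0, 0, 0, 0, 0, 1.08, 0, 0, 0, 0, 0, 1.26, 0, 0, 0, 0, 0, 1.44, 0, 0, 0, 0, 0, 1.571, 0, 0, 0, 0, 0, 1.571]
}}

```text
time: 19.08
tool_pos: [406.4, -225.9, 140.7]
tool_rot: [-0.365, 3.115, 0.001]
contact_force: [0.1, 0.3, -0.3]
width: 1.001
grip_force: 0.0
```

```bash
python3 - <<'E'
from h import *
from scipy.spatial.transform import Rotation as Ro
s=readout.read_state();print(s["joints"].round(3),s["tool_pos"].round(1),s["time"]);print(Ro.from_rotvec(s["tool_rot"]).as_matrix().round(4))
snap("top","t7.png")
im=cv2.imread("pics/t7.png");hsv=cv2.cvtColor(im,cv2.COLOR_BGR2HSV)
old=cv2.imread("pics/top0.png");f=lambda i:cv2.resize(i[190:310,330:450],(400,400),interpolation=cv2.INTER_CUBIC)
cv2.imwrite("pics/c8.png",np.hstack([f(old),f(im)]))
E
```

```text
[-0.51   0.232 -0.253  1.082  0.004 -0.743] [ 406.4 -225.9  140.7] 19.075
[[-9.729e-01 -2.313e-01  5.500e-03]
 [-2.313e-01  9.729e-01  1.500e-03]
 [-5.700e-03  2.000e-04 -1.000e+00]]
```

View pics/c8.png

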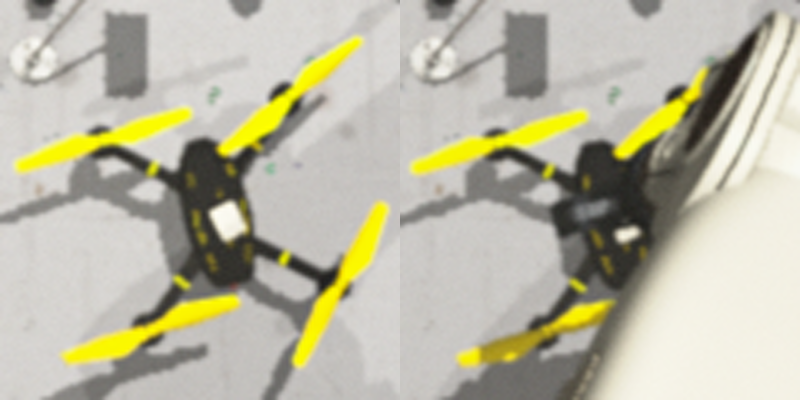

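The drone is back almost where it was, and the gripper straddles it. Regripping.

>>> {"op": "servo_tool", "data": {
  "commands": [0, 0, -0.03, 0, 0, 0, 0, 0, -0.06, 0, 0, 0, 0, 0, -0.085, 0, 0, 0, 0, 0, -0.105, 0, 0, 0, 0, 0, -0.12, 0, 0, 0, 0, 0, -0.12, 0, 0, 0]
}}

```text
time: 19.88
tool_pos: [405.6, -225.4, 20.1]
tool_rot: [-0.367, 3.116, 0.003]
contact_force: [0.2, 0.1, 1.5]
width: 0.998
grip_force: 0.0
```

>>> {"op": "servo_tool", "data": {
  "commands": [0, 0, 0, 0, 0, 0, 0, 0, 0, 0, 0, 0, 0, 0, 0, 0, 0, 0, 0, 0, 0, 0, 0, 0, 0, 0, 0, 0, 0, 0, 0, 0, 0, 0, 0, 0, 0, 0, 0, 0, 0, 0],
  "claw": 1,
  "force": 50
}}

```text
time: 20.75
tool_pos: [407.8, -227.1, 22.5]
tool_rot: [-0.369, 3.111, -0.004]
contact_force: [-0.0, -2.0, 7.4]
width: 0.595
grip_force: 51.4
```

>>> {"op": "servo_tool", "data": {
  "commands": [0, 0, 0.005, 0, 0, 0, 0, 0, 0.015, 0, 0, 0, 0, 0, 0.03, 0, 0, 0, 0, 0, 0.05, 0, 0, 0, 0, 0, 0.08, 0, 0, 0, 0, 0, 0.11, 0, 0, 0, 0, 0, 0.14, 0, 0, 0, 0, 0, 0.17, 0, 0, 0, 0, 0, 0.2, 0, 0, 0, 0, 0, 0.22, 0, 0, 0, 0, 0, 0.22, 0, 0, 0]
}}

```text
time: 22.12
tool_pos: [407.6, -226.3, 243.1]
tool_rot: [-0.37, 3.11, -0.003]
contact_force: [0.0, -0.3, -2.2]
width: 0.594
grip_force: 52.2
```

>>> {"op": "servo_tool", "data": {
  "commands": [-0.015, 0.02, 0, 0, 0, 0, -0.03, 0.06, 0, 0, 0, 0, -0.03, 0.105, 0, 0, 0, 0, -0.03, 0.15, 0, 0, 0, 0, -0.03, 0.2, 0, 0, 0, 0.02, -0.03, 0.25, 0, 0, 0, 0.03, -0.03, 0.3, 0, 0, 0, 0.04, -0.02, 0.35, 0, 0, 0, 0.05, 0, 0.4, 0, 0, 0, 0.065, 0.02, 0.445, 0, 0, 0, 0.065, 0.04, 0.485, 0, 0, 0, 0.065, 0.053, 0.507, 0, 0, 0, 0.065]
}}

```text
time: 23.62
tool_pos: [459.5, 282.7, 239.3]
tool_rot: [-0.475, 3.102, -0.001]
contact_force: [-0.1, 0.4, -0.9]
width: 0.595
grip_force: 52.3
```

>>> {"op": "servo_tool", "data": {
  "commands": [0, 0, -0.03, 0, 0, 0, 0, 0, -0.06, 0, 0, 0, 0, 0, -0.09, 0, 0, 0, 0, 0, -0.11, 0, 0, 0, 0, 0, -0.125, 0, 0, 0, 0, 0, -0.125, 0, 0, 0, 0, 0, -0.125, 0, 0, 0]
}}

```text
time: 24.5
tool_pos: [460.2, 281.2, 116.9]
tool_rot: [-0.471, 3.098, 0.001]
contact_force: [-0.1, -0.6, -0.5]
width: 0.594
grip_force: 52.4
```

```bash
python3 - <<'E'
from h import *
from scipy.spatial.transform import Rotation as Ro
s=readout.read_state();print(s["tool_pos"].round(1),s["time"]);M=Ro.from_rotvec(s["tool_rot"]).as_matrix();print(M.round(4))
snap("scene","s8.png");snap("top","t8.png")
a=cv2.imread("pics/s8.png")[200:350,120:320]
cv2.imwrite("pics/c9.png",cv2.resize(a,(800,600),interpolation=cv2.INTER_CUBIC))
yaw=np.arctan2(-M[1,0],-M[0,0]);print("yaw",yaw)
c,sn=np.cos(yaw),np.sin(yaw);t=s["tool_pos"]
for x,y in[(78,79.5),(78,-79.5),(-78,-79.5),(-78,79.5)]:
    X=(t[0]+c*x-sn*y,t[1]+sn*x+c*y,t[2]-22); u,v=proj("scene",X);print("foot exp crop",(x,y),round((u-120)*4),round((v-200)*4))
c,sn=np.cos(.299),np.sin(.299)
for x,y in[(78,79.5),(78,-79.5),(-78,-79.5),(-78,79.5)]:
    X=(460.4+c*x-sn*y,281.2+sn*x+c*y,58); u,v=proj("scene",X);print("pad exp crop",(x,y),round((u-120)*4),round((v-200)*4))
E
```

```text
[460.2 281.2 116.9] 24.5
[[-9.548e-01 -2.971e-01  7.300e-03]
 [-2.971e-01  9.548e-01  2.000e-03]
 [-7.600e-03 -3.000e-04 -1.000e+00]]
yaw 0.30169728918499594
foot exp crop (78, 79.5) 120 325
foot exp crop (78, -79.5) 346 213
foot exp crop (-78, -79.5) 541 297
foot exp crop (-78, 79.5) 318 426
pad exp crop (78, 79.5) 130 383
pad exp crop (78, -79.5) 352 268
pad exp crop (-78, -79.5) 544 355
pad exp crop (-78, 79.5) 324 487
```

View pics/c9.png

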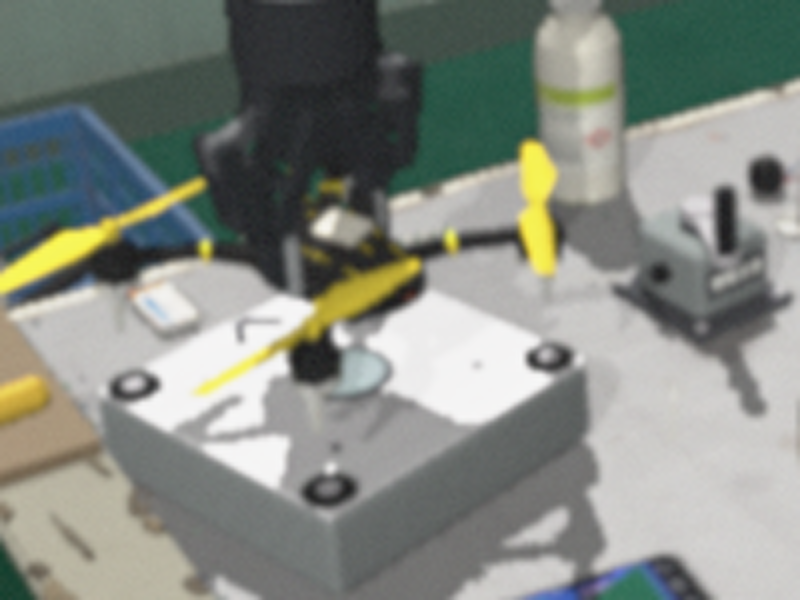

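The picture shows the drone nose-to-arrow over the stand. Its dark hubs are at crop (112,262), (315,362) and (540,240). The pads sit at (134,384), (329,488) and (549,356), about 1 px right of prediction. I refine numerically from the hub blobs.

```bash
python3 - <<'E'
from h import *
from scipy.optimize import least_squares
im=cv2.imread("pics/s8.png");g=im.max(axis=2)
hub=[]
for cx,cy in[(112,262),(315,362),(540,240)]:
    u,v=cx/4+120,cy/4+200
    m=np.zeros(g.shape,np.uint8); u0,v0=int(round(u)),int(round(v))
    m[v0-9:v0+10,u0-9:u0+10]=(g[v0-9:v0+10,u0-9:u0+10]<62)
    m=cv2.morphologyEx(m,cv2.MORPH_OPEN,cv2.getStructuringElement(2,(5,5)))
    n,l,st,ce=cv2.connectedComponentsWithStats(m)
    i=1+st[1:,4].argmax() if n>1 else 0
    print("hub",ce[i].round(2),st[i]); hub.append(ce[i])
def fit(h,b,off=(1.1,0.2)):
    xy=[(b,b+1.5),(-b,b+1.5),(-b,-b-1.5)]
    def f(p):
        c,s=np.cos(p[2]),np.sin(p[2]);o=[]
        for (x,y),q in zip(xy,h):
            u,v=proj("scene",(p[0]+c*x-s*y,p[1]+s*x+c*y,p[3]));o+=[u+off[0]-q[0],v+off[1]-q[1]]
        return o
    r=least_squares(f,[460,281,.3,140]);return r.x.round(3),r.fun.round(2)
for b in(76,78): print(b,fit(hub,b))
# top-image: hubs and bands in the first picture relative to grip point
hs=cv2.cvtColor(cv2.imread("pics/s8.png"),cv2.COLOR_BGR2HSV)
y=cv2.inRange(hs,(22,150,90),(35,255,255));n,l,st,ce=cv2.connectedComponentsWithStats(y)
print([(ce[i].round(1).tolist(),int(st[i,4])) for i in range(1,n) if st[i,4]>6])
gg=lambda x,y:((x+.5)/4-.5+270,(y+.5)/4-.5+175)
print("bands top0",np.mean([onz("top",*gg(*p),47) for p in[(423,263),(545,235),(580,370),(458,398)]],0))
E
```

```text
hub [149.08 264.96] [142 260  15  10  99]
hub [198.28 289.78] [193 285  11  10  85]
hub [319.5 239.5] [     0      0    640    480 307200]
76 (array([5.67260e+01, 4.03189e+02, 1.34000e-01, 3.76064e+02]), array([ -5.36, -17.26,  10.08,   5.28,  -6.32,  11.02]))
78 (array([7.17770e+01, 3.96392e+02, 1.34000e-01, 3.67510e+02]), array([ -5.36, -17.27,  10.09,   5.28,  -6.32,  11.03]))
[([254.0, 251.6], 191), ([166.9, 246.8], 17), ([202.2, 246.0], 8), ([136.1, 262.0], 208), ([232.5, 260.1], 8), ([171.0, 262.3], 7), ([208.7, 273.5], 239), ([118.5, 301.7], 185), ([98.4, 309.1], 57)]
bands top0 [ 405.863232   -227.28136895   47.        ]
```

```bash
python3 - <<'E'
from h import *
from scipy.optimize import least_squares
hs=cv2.cvtColor(cv2.imread("pics/s8.png"),cv2.COLOR_BGR2HSV)
y=cv2.inRange(hs,(18,110,55),(38,255,255));y[300:]=0;y=cv2.morphologyEx(y,cv2.MORPH_CLOSE,np.ones((3,3)))
q=[]
for c in cv2.findContours(y,0,1)[0]:
    if cv2.contourArea(c)>60 :
        r=cv2.minAreaRect(c); print(np.round(r[0],1),np.round(r[1],1),cv2.boundingRect(c)); q.append(r[0])
def fit(h,xy,zs):
    def f(p):
        c,s=np.cos(p[2]),np.sin(p[2]);o=[]
        for (x,y),k,z in zip(xy,h,zs):
            u,v=proj("scene",(p[0]+c*x-s*y,p[1]+s*x+c*y,p[3]+z));o+=[u+1.1-k[0],v+.2-k[1]]
        return o
    r=least_squares(f,[460,281,.3,95]);return r.x.round(3),r.fun.round(2)
xy=[(78,79.5),(-78,79.5),(-78,-79.5)]
man=[(112/4+120,262/4+200),(315/4+120,362/4+200)]
print("hubs(2)+rr prop",fit(man+[(254,251.8)],xy,[46,46,59]))
def near(p): return min(q,key=lambda c:np.hypot(c[0]-p[0],c[1]-p[1]))
pr=[near((133,260)),near((197,282)),near((254,252))]
print("props",np.round(pr,1),fit(pr,xy,[59]*3))
for (x,yy) in xy:
    c,s=np.cos(.3017),np.sin(.3017);print("exp prop",np.round(np.add(proj("scene",(460.2+c*x-s*yy,281.2+s*x+c*yy,95+59)),(1.1,.2)),1),"exp hub46",np.round(np.add(proj("scene",(460.2+c*x-s*yy,281.2+s*x+c*yy,95+46)),(1.1,.2)),1))
E
```

```text
[196.4 279.4] [11.6 63.3] (170, 262, 55, 36)
[143.8 257.6] [ 8.9 59.9] (117, 244, 55, 29)
[254.  251.5] [33. 10.] (249, 235, 11, 34)
hubs(2)+rr prop (array([4.61404e+02, 2.82580e+02, 3.23000e-01, 8.82270e+01]), array([-0.4 ,  0.29,  0.11, -1.  ,  0.29,  0.81]))
props [[143.8 257.6]
 [196.4 279.4]
 [254.  251.5]] (array([4.50900e+02, 2.89148e+02, 3.14000e-01, 1.01717e+02]), array([ 0.69, -0.32, -0.32,  1.7 , -0.35, -1.56]))
exp prop [147.3 257. ] exp hub46 [148.1 262.5]
exp prop [197.5 280.9] exp hub46 [198.2 286.6]
exp prop [255.  250.4] exp hub46 [255.3 255.7]
```

The estimates agree within about 2–3 mm, well inside the 29 mm pads. The final descent brings the TCP to about 90, with the feet about 10 mm above the pads.

>>> {"op": "servo_tool", "data": {
  "commands": [0, 0, -0.006, 0, 0, -0.003, 0, 0, -0.012, 0, 0, -0.003, 0, 0, -0.018, 0, 0, -0.003, 0, 0, -0.023, 0, 0, -0.003, 0, 0, -0.027, 0, 0, -0.003, 0, 0, -0.027, 0, 0, -0.003, 0, 0, -0.027, 0, 0, -0.003, 0, 0, -0.027, 0, 0, -0.003, 0, 0, -0.027, 0, 0, -0.003, 0, 0, -0.027, 0, 0, -0.003]
}}

```text
time: 25.85
tool_pos: [459.9, 281.0, 89.4]
tool_rot: [-0.467, 3.1, 0.001]
contact_force: [-0.0, 0.1, -1.4]
width: 0.595
grip_force: 52.4
```

```bash
python3 - <<'E'
from h import *
from scipy.spatial.transform import Rotation as Ro
for _ in range(3):
    s=readout.read_state();M=Ro.from_rotvec(s["tool_rot"]).as_matrix();print(s["tool_pos"].round(1),s["time"],s["contact_force"].round(1),s["wrist_torque"].round(2),np.arctan2(-M[1,0],-M[0,0]).round(4),M[:,2].round(4)); eyes.capture("scene")
im=snap("scene","s9.png")
hs=cv2.cvtColor(cv2.imread("pics/s9.png"),cv2.COLOR_BGR2HSV)
y=cv2.inRange(hs,(18,110,55),(38,255,255));y[310:]=0;y=cv2.morphologyEx(y,cv2.MORPH_CLOSE,np.ones((3,3)))
for c in cv2.findContours(y,0,1)[0]:
    if cv2.contourArea(c)>60: print(np.round(cv2.minAreaRect(c)[0],1))
t=s["tool_pos"];c,s_=np.cos(.3),np.sin(.3)
for x,yy in[(78,79.5),(-78,79.5),(-78,-79.5)]: print("exp",np.round(np.add(proj("scene",(t[0]+c*x-s_*yy,t[1]+s_*x+c*yy,t[2]-22+59)),(1.1,.2)),1))
E
```

```text
[459.9 281.   89.4] 25.85 [-0.   0.1 -1.4] [ 0.04 -0.03 -0.02] 0.2988 [ 0.0067  0.0016 -1.    ]
[459.9 280.9  89.4] 25.9 [ 0.4 -0.2 -0.2] [ 0.    0.   -0.01] 0.2987 [ 0.0066  0.0015 -1.    ]
[459.8 280.9  89.4] 25.95 [ 0.5 -0.8 -1.4] [ 0.01  0.04 -0.02] 0.2987 [ 0.0065  0.0014 -1.    ]
[112.5 303.5]
[197.7 291.2]
[145.8 269.1]
[254.5 263.5]
exp [149.3 268.5]
exp [199.1 293.1]
exp [255.9 261.8]
```

```bash
python3 - <<'E'
from h import *
hs=cv2.cvtColor(cv2.imread("pics/s9.png"),cv2.COLOR_BGR2HSV)
y=cv2.inRange(hs,(20,130,80),(36,255,255));n,l,st,ce=cv2.connectedComponentsWithStats(y)
B=[ce[i] for i in range(1,n) if 4<st[i,4]<30];print(np.round(B,1))
gg=lambda x,y:((x+.5)/4-.5+270,(y+.5)/4-.5+175)
b=np.array([onz("top",*gg(*p),47)[:2] for p in[(423,263),(545,235),(580,370),(458,398)]]);b-=b.mean(0)
R=lambda a:np.array([[np.cos(a),-np.sin(a)],[np.sin(a),np.cos(a)]])
k=b@R(.24);h=np.abs(k).mean(0);print(k.round(1),h)
for sx,sy in[(1,1),(-1,-1)]:
    for z in(35,45): p=R(.299)@(h*[sx,sy])+[459.9,281];print((sx,sy),z,np.round(np.add(proj("scene",(*p,67.4+z)),(1.1,.2)),1))
E
```

```text
[[265.  223.7]
 [204.3 257.1]
 [233.5 271.5]
 [172.6 273.6]]
[[ 47.4  42.6]
 [ 46.3 -42.7]
 [-47.6 -42.2]
 [-46.2  42.4]] [46.87582964 42.47917187]
(1, 1) 35 [174.3 275.9]
(1, 1) 45 [173.7 271.9]
(-1, -1) 35 [233.9 273.8]
(-1, -1) 45 [233.6 269.8]
```

The yellow arm bands on opposite corners both come out about 41 mm above foot level, so the drone is level. It is also centred and still, so I hand in.

```bash
python3 -c "
from h import *
print(workorder.sign_off())"
```

```text
the job is handed in; nothing more can be done
None
```

The job is handed in with no verdict returned: the counter lever went to its stop and sprang back, and the quadcopter is held level about 10 mm above the pads, nose to the arrow. I had to set it down once at its starting spot to regrip because joint 6 hit its limit, and I viewed 11 pictures against the limit of 10.

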